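# Set the glue-up timer and start it

### The arm

A 6-joint arm with a two-finger parallel gripper is mounted at the origin on the work surface. World frame = base frame: x ahead of the robot, y to its left, z up, the work surface at z = 0. Lengths are in m, angles in rad, forces in N, time in s.
With the tool pointing down it reaches from about 0.25 to 0.775 m from the base axis. Payload 4 kg.
Tool frame: the origin (TCP) lies at the very end of the fingers, on their centre line; the grasp point (between the pads) lies 19 mm behind it (robot.hold_point_z is the distance from the TCP to the grasp point, in m); z points along the fingers, y is the line along which they close (so a half turn about z gives the same grasp; the last joint's range is limited). The gripper opens to 94 mm and grips with 3 to 60 N. Pads are 16 mm wide; open, the fingers measure 119 mm over their backs; the gripper's body (75 mm by 177 mm) begins 78 mm behind the grasp point.
Start: joints at [-1.396, 0.087, 1.371, -0, 1.684, -0.103], TCP at [0.151, -0.529, 0.206] pointing down, gripper open.
Joint ranges: [-3.1, 3.1], [-0.76, 2.03], [0.27, 2.55], [-1.08, 4.22], [0.17, 2.65], [-2.57, 2.57]. Speed limits (rad/s): [2.79, 2.79, 3.14, 3.14, 3.14, 3.14].

### API

Orientations are given as [roll, pitch, yaw] about the fixed x, y, z axes, in that order (R = Rz(yaw) Ry(pitch) Rx(roll)).
In Python, from bench import robot gives the robot as it stands.
- The arm moves only by the tool carry_out, never from a script. Its argument "steps" is a list of rows, each a list of 3 entries, a list of its own where there are three numbers: the shift along the tool's x, y, z in m, then the turn about the tool's z in units of 10 degrees (1.0 is 10 degrees), then the closure, from -1 (fully open) to 1 (shut). In form: [[[tx, ty, tz], roll, jaw], ...]. A call has 1 to 10 rows; each row is the pose to reach, as a shift and turn from the pose commanded when the call began, along the tool's axes at that moment; what a row does not reach only later rows make up. A row lasts 1/8 s, in which the tool goes at most 62.5 mm and 10.7 degrees, less where a joint would pass 70% of its speed; a pose out of reach is approached as far as the arm can. A call with a gripper value outside its range is refused whole. The fingers move at their own pace and stop on an object; the grip force is fixed at half the most. Time passes only in rows, so rows that repeat a pose let the fingers close. It gives the time, the measured TCP pose, the force, the opening and the grip force at its end, in the units of the state.
- robot.get_obs(): the state, without advancing time (a new reading comes with each control period).
- robot.snapshot(name): name is "side" or "top"; returns a dict with "image" (420x560x3 uint8, red, green, blue), "z_map" (420x560 float32, m along the optical axis (not along the pixel's ray), 0 where there is no reading), "mtx" (3x3 intrinsics, pixels), "R" (3x3) and "t" (3): a world point X has camera coordinates R X + t. Camera axes: x right, y down, z forward; pixel columns grow to the right and rows downward; lengths in m; the calibration is good to about 2 mm. A picture is of the moment at which its call begins.
- robot.close_job(): hands the job in; it is judged then, once.
The state is a dict: "time": time; "joint_positions": joint angles; "qvel": joint speeds; "joint_torque": joint torques, N m; "tool_pos": TCP position; "ee_rot": TCP orientation; "wrist_force": force on the tool from outside, world axes, zero at the start; "wrist_torque": the same for the moment, N m; "width": finger opening in m; "finger_force": force on a finger pad.
Only numpy, scipy, OpenCV 4.12 (cv2) and the standard library are available. Lean on these libraries where they do the work, as an engineer would, in place of code of your own. Each camera call takes 0.05 s, during which the arm holds its last target. There are 200 camera calls.

### The job

Set the bench timer for the glue-up: turn its stiff knob until the white pointer stands at the red mark, pushing down on the sprung knob, through its slack, meanwhile so that the light, loose unit does not spin or wander on its cork mat. Then push the orange start button fully in, and let go. Lean on the timer gently, with less than 20 N (2 kg), and leave the glue bottle, the carved rosette and the gouge where they are.

Things in the scene. Friction and masses are not known exactly. Their poses are not given: they have to be found in the camera images.
- timer: Green loose bench timer, 150 x 114 mm (x, y), housing top 54 mm above its origin, about 0.5 kg, on four rubber feet (x +-54, y +-42 mm) on the cork mat. Origin: centre of its underside; z up; the orange button is at its -x end. By its weight alone it spins when the knob is turned; up to 10 N of push down on the knob is needed, the more the slipperier the feet. Push limit 20 N.
- dial_axis (a point): Point on the knob's vertical axis at the housing top, 12 mm to +x of the unit's centre. Black knob: disc 54 mm wide, upper face 30 mm above this point, carrying a grip bar 46 long, 14 wide, 33 mm high. Pushed down, the knob first sinks through a slack of 1 to 15 mm at 2 N, different each time and not measured, then meets a firm spring: 3 N, rising 5 N per mm; 6 mm on, a hard stop. Springs back up.
- dial (a joint): Knob angle, rad, growing clockwise from above, 0 to 5.2; friction 0.48 N m, pushed in or not. At 0 the pointer (white line along half of the bar's top) points to the unit's -x; at angle a, to pi - a (counter-clockwise from the unit's +x). Red mark: 2.2, within 0.12 is right. Starts at 0.9 to 1.5, stays where left. The bar lies along the pointer.
- start (a joint): Travel of the orange start button, m: 0 out, 0.005 fully in; springs back. 4 N push it fully in; 3.5 mm or more counts.
- start_top (a point): Centre of the orange button's top (20 mm diameter, 21 mm above the housing top), 56 mm to -x of the unit's centre, in a black collar 36 mm wide. The knob's disc edge is 41 mm from this centre and stands higher.
- mat: Cork mat fixed to the bench, 190 x 160 x 4 mm, origin at the centre of its underside; the unit's x axis is parallel to the mat's at the start.
- glue: White glue bottle, 56 mm diameter, 130 mm tall, standing about 190 mm to one side of the timer; origin at its foot. Leave alone.
- rosette: Carved wooden rosette, 75 x 75 x 28 mm, about 190 mm to the other side of the timer; origin at its underside. Leave alone.
- gouge: Gouge with wooden handle lying beyond the timer, 230 mm long, 24 mm wide, 22 mm high; origin near its middle, blade to its +x. Leave alone.
Not all that is in view belongs to the job. There is more than one size of the timer; the one meant has the size given above. Leave any blue or purple look-alike of the mat alone.

How it is judged:
By the outcome, as a careful person would: the job done as asked, in the order asked, and still so for the second after the job is handed in, with the robot touching nothing.
It also fails if it takes over 61 s, if anything falls off the work surface, if the arm or the gripper's body presses on something with over 40 N, if the wrist force passes 120 N, or if a joint passes its speed limit or range.

## Working session

There is one attempt and no reset: what is moved stays moved. The work goes in short steps, Python scripts to look and compute and a tool call to move; the robot and the scene stay as the last step left them, time stands still between calls to the robot, and variables do not carry over. Pictures are saved under pics/ and viewed, at most 10 in all, crops included, and the job is handed in when it is done.

Besides the shell and the picture viewer there is one more tool, called in YAML: its name, and indented under it one key for each argument. carry_out: Moves the arm, as the interface text tells. Its arguments: {"type":"object","properties":{"steps":{"type":"array","items":{"type":"array"}}},"required":["steps"]}

```bash
mkdir -p pics; cat > h.py <<'E'
import numpy as np, cv2
from bench import robot
def snap(n,f=None):
    s=robot.snapshot(n)
    if f: cv2.imwrite('pics/'+f,s['image'][...,::-1])
    return s
def pts(s):
    z=s['z_map'];K=s['mtx'];v,u=np.indices(z.shape)
    c=np.stack([(u-K[0,2])/K[0,0]*z,(v-K[1,2])/K[1,1]*z,z],-1)
    return (c-s['t'])@s['R']
def ray(s,u,v,h):
    d=s['R'].T@np.linalg.inv(s['mtx'])@[u,v,1];o=-s['R'].T@s['t']
    return o+d*(h-o[2])/d[2]
E
python3 - <<'E'
from h import *
a=snap('top');b=snap('side')
cv2.imwrite('pics/top1.png',a['image'][...,::-1]);cv2.imwrite('pics/side1.png',b['image'][...,::-1])
np.savez('top.npz',**a)
print(robot.get_obs()); print(-a['R'].T@a['t'],-b['R'].T@b['t'])
E
```

```text
{'time': 0.1, 'joint_positions': array([-1.39607464e+00,  8.78791898e-02,  1.37207430e+00, -4.09526895e-05,
        1.68359805e+00, -1.03101991e-01]), 'qvel': array([ 0.00185982, -0.00204326, -0.00251038, -0.00020824, -0.00118509,
        0.00028749]), 'joint_torque': array([ 2.20165421e-03, -3.41250730e+01, -3.03301871e+01,  7.20534520e-02,
        3.03826563e-02, -8.66288860e-05]), 'tool_pos': array([ 0.15074052, -0.52843359,  0.20443688]), 'ee_rot': array([-3.13963998e+00, -1.61122316e-04,  2.77818949e-01]), 'wrist_force': array([-0.3513572 , -0.37768645,  0.94734577]), 'wrist_torque': array([-0.00922831,  0.00129787, -0.01701104]), 'finger_force': 0.0, 'width': 0.09391699708372621}
[0.45639669 0.07161478 1.26832081] [0.31839568 0.77665126 0.9648985 ]
```

View pics/top1.png

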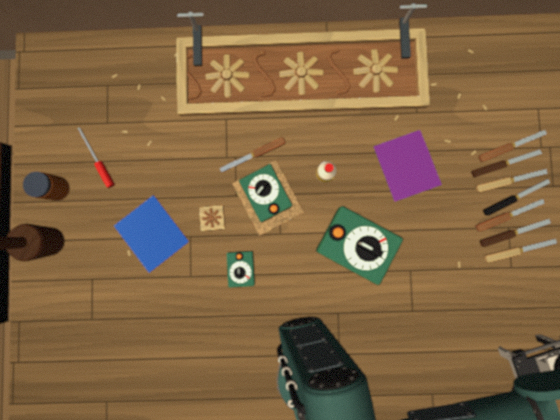

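View pics/side1.png

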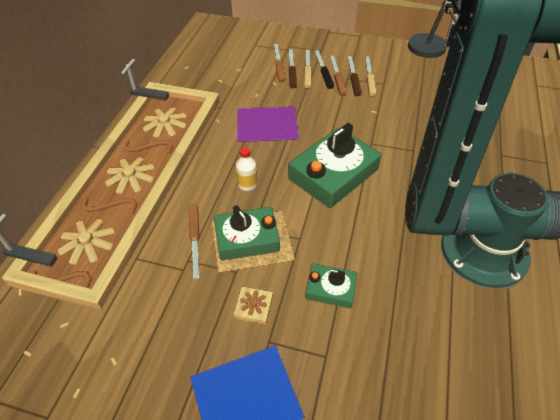

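The top view shows three green timers: on the cork mat at (265,192), a large one at (360,245) and a small one at (240,268). The one on the cork mat should be the one meant, so I'll check its size, find its axis and enlarge it.

```bash
cat > m.py <<'E'
from h import *
def measure(f=None, box=(225,155,310,240)):
    s=snap('top');im=s['image'];hsv=cv2.cvtColor(im,cv2.COLOR_RGB2HSV)
    x0,y0,x1,y1=box
    P=pts(s)
    m=np.zeros(im.shape[:2],bool);m[y0:y1,x0:x1]=1
    org=cv2.inRange(hsv,(5,180,180),(18,255,255))>0
    def comp(mask):
        n,l,st,c=cv2.connectedComponentsWithStats((mask).astype(np.uint8));i=1+np.argmax(st[1:,4]);return l==i,c[i],st[i,4]
    o,c,n=comp(org&m); ob=ray(s,*c,0.079)[:2]
    print('button px',c,n,'xy',ob, 'z',np.median(P[o][:,2]))
    g=cv2.inRange(hsv,(60,90,30),(95,255,140))>0
    gm,_,_=comp(g&m)
    ct=max(cv2.findContours(gm.astype(np.uint8),cv2.RETR_EXTERNAL,cv2.CHAIN_APPROX_NONE)[0],key=len)[:,0]
    w=np.array([ray(s,*p,0.058)[:2] for p in ct]).astype(np.float32)
    r=cv2.minAreaRect(w);print('rect',r)
    k=m&(P[...,2]>0.08)&(P[...,2]<0.14)
    print('knob z max',np.percentile(P[k][:,2],[50,90,98]))
    print('housing z',np.median(P[gm][:,2]))
    ctr=np.array(r[0]);bx=cv2.boxPoints(r);
    e=[bx[1]-bx[0],bx[2]-bx[1]];e=max(e,key=np.linalg.norm);e=e/np.linalg.norm(e)
    if e@(ctr-ob)<0:e=-e
    print('centre',ctr,'x axis deg',np.degrees(np.arctan2(e[1],e[0])),'axis xy',ctr+.012*e,'from btn',ob+.068*e)
    if f: 
        cv2.imwrite('pics/'+f,cv2.resize(im[y0:y1,x0:x1,::-1],None,fx=7,fy=7,interpolation=cv2.INTER_CUBIC))
    return s,P
if __name__=='__main__':
    import sys
    s,P=measure(sys.argv[1])
E
python3 m.py crop1.png; python3 - <<'E'
from h import *
s=np.load('top.npz')
for n,p in dict(bigL=(318,244),bigR=(402,238),smL=(227,268),smR=(254,268),glue=(327,170),ros=(212,218)).items():print(n,ray(s,*p,.05))
E
```

```text
button px [273.4137931  208.27586207] 29 xy [0.52955215 0.09928177] z 0.07870249786706787
rect ((0.5801442265510559, 0.1239798441529274), (0.14214272797107697, 0.10518720000982285), 26.250083923339844)
knob z max [0.088587   0.12073114 0.12270983]
housing z 0.05692961984060527
centre [0.58014423 0.12397984] x axis deg 26.250082 axis xy [0.59090669 0.12928732] from btn [0.59053945 0.12935749]
bigL [ 0.41828092 -0.03291648  0.05      ]
bigR [ 0.42929246 -0.28860569  0.05      ]
smL [0.35331747 0.2463736  0.05      ]
smR [0.35109041 0.16407468 0.05      ]
glue [ 0.64487992 -0.06885388  0.05      ]
ros [0.50693777 0.28967059 0.05      ]
```

View pics/crop1.png

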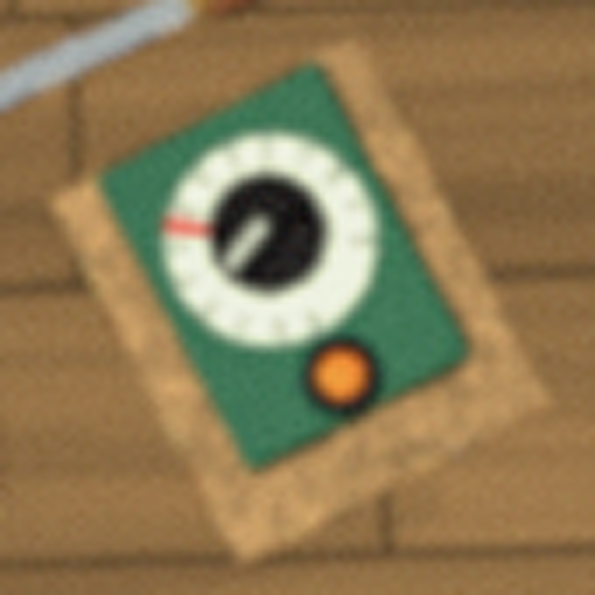

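The crop shows the timer squarely on the cork mat. Its measured size is about 142 x 105 mm with eroded edges, which fits 150 x 114. The other two are far bigger and smaller, and neither is on the mat. The pointer runs from about (265,217) to (232,268) and the red mark is at (188,227). Next I'll get the exact pointer angle and the move.

```bash
cat > p.py <<'E'
from h import *
def pointer(s,ax,ux,zt=.121):
    im=s['image'].astype(int)
    # sample pixel grid in plane of bar top, within 22 mm of axis
    g=np.linspace(-.024,.024,97);X,Y=np.meshgrid(g+ax[0],g+ax[1])
    W=np.stack([X,Y,np.full_like(X,zt)],-1);c=W@s['R'].T+s['t'];q=c@s['mtx'].T;u=q[...,:2]/q[...,2:]
    b=cv2.remap(s['image'],u[...,0].astype(np.float32),u[...,1].astype(np.float32),cv2.INTER_LINEAR).min(-1).astype(float)
    r=np.hypot(X-ax[0],Y-ax[1])
    w=np.where(r<.022,np.clip(b-90,0,None),0)
    m=np.array([(w*X).sum(),(w*Y).sum()])/w.sum()
    C=np.array([[(w*(X-m[0])**2).sum(),(w*(X-m[0])*(Y-m[1])).sum()],[0,(w*(Y-m[1])**2).sum()]]);C[1,0]=C[0,1]
    e=np.linalg.eigh(C)[1][:,1];e=e*np.sign(e@(m-ax))
    f=lambda d:np.degrees(np.arctan2(d[1],d[0]))
    print('mean',m,'dir by mean',f(m-ax),'by pca',f(e),'a(mean,pca)',[np.radians(180+ux-f(d)) for d in(m-ax,e)])
if __name__=='__main__':
    s=np.load('top.npz');pointer(s,np.array([.5907,.1293]),26.25)
    P=pts(s);im=s['image'];k=(im.max(-1)<70)&(np.hypot(P[...,0]-.5907,P[...,1]-.1293)<.04)&(P[...,2]>.075)&(P[...,2]<.1)
    v,u=np.nonzero(k);w=np.array([ray(s,a,b,.088)[:2] for a,b in zip(u,v)]).astype(np.float32)
    print('disc',cv2.minEnclosingCircle(w))
E
python3 p.py
```

```text
mean [0.58807015 0.13720716] dir by mean 108.39666886184746 by pca 170.7201390774923 a(mean,pca) [np.float64(1.707862812405052), np.float64(0.6201130558734294)]
disc ((0.5913490056991577, 0.12903548777103424), 0.022204633802175522)
```

carry_out:
  steps:
    - [[0.05, -0.043, 0], -1, -1]
    - [[0.1, -0.086, 0], -2, -1]
    - [[0.15, -0.129, 0], -3, -1]
    - [[0.2, -0.171, 0], -4, -1]
    - [[0.25, -0.214, 0], -5, -1]
    - [[0.3, -0.257, 0], -6, -1]
    - [[0.35, -0.3, 0], -7, -1]
    - [[0.4, -0.343, 0], -8, -1]
    - [[0.45, -0.386, 0], -9, -1]
    - [[0.5, -0.429, 0], -10, -1]

```text
time: 1.4
tool_pos: [0.4961, -0.0055, 0.2053]
ee_rot: [-3.142, 0.0, 2.029]
wrist_force: [0.4, -0.8, 0.3]
width: 0.0942
finger_force: 0.0
```

```bash
python3 - <<'E'
from h import *
s=np.load('top.npz');im=s['image']
b=im.min(-1)[180:196,254:272]
print(b)
for p in [(262.9,186),(258.1,193.3)]:print(ray(s,*p,.121))
X=np.array([.5911,.1292,.121]);q=s['mtx']@(s['R']@X+s['t']);print('axis px',q/q[2])
c=np.zeros(b.shape,np.uint8);c[b>80]=1
n,l,st,ce=cv2.connectedComponentsWithStats(c)
for i in range(1,n):
    v,u=np.nonzero(l==i)
    if 5<len(v)<40:
        w=np.array([ray(s,254+x,180+y,.121)[:2] for x,y in zip(u,v)],np.float32)
        d=cv2.fitLine(w,cv2.DIST_L2,0,.01,.01).ravel();print(len(v),w.mean(0),np.degrees(np.arctan2(d[1],d[0])))
E
```

```text
[[201 214 219 202 176 140 121  99  82  79  91 106 134 165 196 215 218 206]
 [208 208 195 164 121  73  46  37  35  33  34  46  67 102 147 184 207 213]
 [219 199 167 112  69  41  29  21  29  28  21  19  35  50  87 139 186 213]
 [215 178 125  65  38  25  29  29  28  28  29  33  26  26  41  94 157 206]
 [199 144  80  40  30  29  29  31  40  28  31  22  32   3  18  60 117 183]
 [180 118  60  28  25  34  40  56  64  47  27  23   3  20  25  40  91 152]
 [149  92  45  28  21  45  78 111 108  74  37  24  22  21  19  25  62 124]
 [ 97  57  31  21  38  75 126 157 142  87  32  13  22  25  31  25  56 114]
 [108  59  33  24  64 113 151 167 135  74  33  17  26  29  28  34  57 115]
 [156  91  41  59 107 147 164 143  95  40  22  26  35  26  26  26  68 127]
 [180 110  63  86 141 170 151 104  50  22  19  30  33  33  36  40  76 147]
 [192 131  88 121 160 156 114  63  26  29  24  27  32  35  25  43  95 164]
 [202 156 118 138 153 126  70  29  22  28  28  27  32  31  40  69 122 181]
 [215 189 148 133 117  80  33  17  19  29  33  30  36  38  55 102 161 201]
 [224 213 183 140 104  65  27  24  32  30  28  38  48  68 100 150 195 218]
 [224 223 205 177 143 107  79  63  54  52  55  69  96 126 163 192 220 225]]
[0.59273858 0.12707348 0.121     ]
[0.57183811 0.14157037 0.121     ]
axis px [262.18399492 186.58194626   1.        ]
```

carry_out:
  steps:
    - [[0, 0, 0], 0, -1]
    - [[0, 0, 0], 0, -1]

```text
time: 1.65
tool_pos: [0.4949, -0.0078, 0.205]
ee_rot: [-3.14, 0.0, 2.023]
wrist_force: [1.0, -0.0, -0.7]
width: 0.0938
finger_force: 0.0
```

carry_out:
  steps:
    - [[0.02, 0.036, 0], -0.75, -1]
    - [[0.04, 0.073, 0], -1.5, -0.5]
    - [[0.061, 0.11, 0.01], -2.25, 0]
    - [[0.081, 0.146, 0.03], -3.0, 0.2]
    - [[0.081, 0.146, 0.05], -3.0, 0.2]
    - [[0.081, 0.146, 0.055], -3.0, 0.2]
    - [[0.081, 0.146, 0.055], -3.0, 0.2]
    - [[0.081, 0.146, 0.055], -3.0, 0.2]

```text
time: 2.65
tool_pos: [0.5918, 0.1282, 0.1521]
ee_rot: [3.14, 0.002, 2.545]
wrist_force: [0.1, -0.6, -0.1]
width: 0.038
finger_force: 0.0
```

```bash
python3 - <<'E'
from h import *
s=snap('side');o=robot.get_obs();print(o['tool_pos'],o['ee_rot'],o['width'],o['wrist_force'])
q=s['mtx']@(s['R']@np.array([.591,.129,.121])+s['t']);u,v=(q/q[2])[:2];print(u,v)
u,v=int(u),int(v)
cv2.imwrite('pics/side2.png',cv2.resize(s['image'][v-60:v+50,u-65:u+65,::-1],None,fx=5,fy=5,interpolation=cv2.INTER_CUBIC))
E
```

```text
[0.59185528 0.12840422 0.15208508] [3.13999275e+00 2.05426390e-03 2.54532718e+00] 0.03792639723578042 [-0.0053839   0.00909487  0.10179448]
239.73527319400978 210.50112405678328
```

View pics/side2.png

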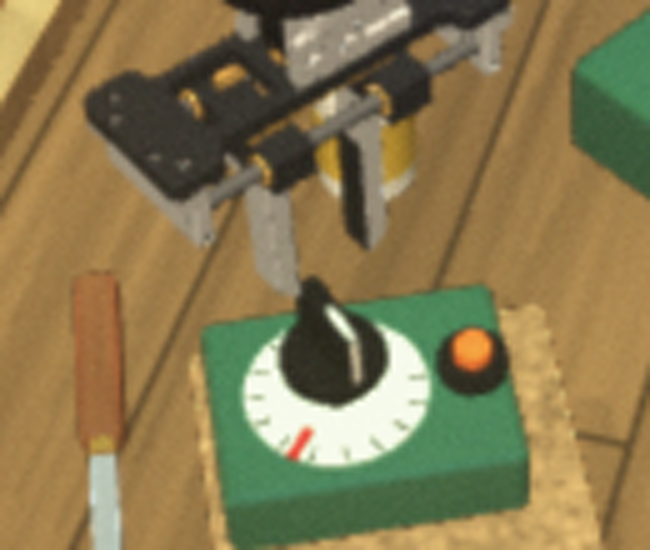

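The side view shows both fingers, near (280,290) and far (370,245), straddling the bar at (330,310), so they are centred. I'll descend and close in.

carry_out:
  steps:
    - [[0, 0, 0.015], 0, 0.2]
    - [[0, 0, 0.03], 0, 0.2]
    - [[0, 0, 0.045], 0, 0.3]
    - [[0, 0, 0.056], 0, 0.4]
    - [[0, 0, 0.06], 0, 0.5]
    - [[0, 0, 0.06], 0, 0.55]

```text
time: 3.45
tool_pos: [0.5913, 0.1292, 0.0902]
ee_rot: [-3.141, -0.0, 2.547]
wrist_force: [-0.1, 0.4, 0.4]
width: 0.0214
finger_force: 0.0
```

Close on the bar.

carry_out:
  steps:
    - [[0, 0, 0], 0, 0.62]
    - [[0, 0, 0], 0, 0.68]
    - [[0, 0, 0], 0, 0.72]
    - [[0, 0, 0], 0, 1]
    - [[0, 0, 0], 0, 1]
    - [[0, 0, 0], 0, 1]

```text
time: 4.2
tool_pos: [0.5918, 0.1294, 0.0908]
ee_rot: [3.14, 0.001, 2.547]
wrist_force: [2.3, 2.5, 1.8]
width: 0.0147
finger_force: 28.6
```

```bash
python3 - <<'E'
from h import *
s=snap('side');o=robot.get_obs();print(o['tool_pos'],o['ee_rot'],o['width'],o['wrist_force'],o['wrist_torque'],o['finger_force'])
cv2.imwrite('pics/side3.png',cv2.resize(s['image'][150:270,175:305,::-1],None,fx=5,fy=5,interpolation=cv2.INTER_CUBIC))
E
```

```text
[0.59179511 0.12940903 0.09072809] [3.14052415e+00 8.09397901e-04 2.54676818e+00] 0.014808719807959043 [2.00565779 1.79541564 1.40780589] [ 0.32423109 -0.53584568 -0.17527444] 28.568673979025334
```

View pics/side3.png

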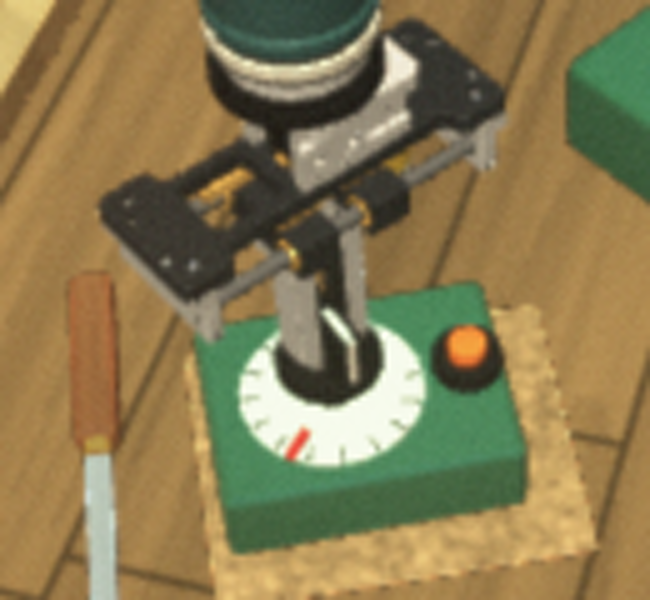

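The side view shows the fingers closed on the bar at (320,340), with the unit still square on the mat. Next, press down through the slack while watching the force.

carry_out:
  steps:
    - [[0, 0, 0.001], 0, 1]
    - [[0, 0, 0.002], 0, 1]
    - [[0, 0, 0.002], 0, 1]

```text
time: 4.62
tool_pos: [0.5915, 0.1292, 0.0884]
ee_rot: [3.141, 0.0, 2.547]
wrist_force: [3.0, 2.1, 0.8]
width: 0.0146
finger_force: 28.5
```

carry_out:
  steps:
    - [[0, 0, 0.001], 0, 1]
    - [[0, 0, 0.002], 0, 1]
    - [[0, 0, 0.002], 0, 1]

```text
time: 5.0
tool_pos: [0.5914, 0.1292, 0.0864]
ee_rot: [3.142, 0.0, 2.547]
wrist_force: [3.7, 1.6, 1.6]
width: 0.0146
finger_force: 28.5
```

carry_out:
  steps:
    - [[0, 0, 0.001], 0, 1]
    - [[0, 0, 0.002], 0, 1]
    - [[0, 0, 0.002], 0, 1]

```text
time: 5.38
tool_pos: [0.5914, 0.1292, 0.0844]
ee_rot: [3.142, 0.0, 2.547]
wrist_force: [2.9, 2.5, 0.6]
width: 0.0145
finger_force: 28.5
```

carry_out:
  steps:
    - [[0, 0, 0.001], 0, 1]
    - [[0, 0, 0.002], 0, 1]
    - [[0, 0, 0.002], 0, 1]

```text
time: 5.75
tool_pos: [0.5914, 0.1292, 0.0824]
ee_rot: [3.142, 0.0, 2.547]
wrist_force: [2.6, 2.4, 1.7]
width: 0.0147
finger_force: 28.5
```

carry_out:
  steps:
    - [[0, 0, 0.001], 0, 1]
    - [[0, 0, 0.002], 0, 1]
    - [[0, 0, 0.002], 0, 1]

```text
time: 6.12
tool_pos: [0.5914, 0.1292, 0.0814]
ee_rot: [3.141, 0.001, 2.547]
wrist_force: [1.5, 2.6, 5.4]
width: 0.0146
finger_force: 28.5
```

carry_out:
  steps:
    - [[0, 0, 0.001], 0, 1]
    - [[0, 0, 0.002], 0, 1]
    - [[0, 0, 0.002], 0, 1]

```text
time: 6.5
tool_pos: [0.5915, 0.1292, 0.0806]
ee_rot: [3.141, 0.001, 2.547]
wrist_force: [-0.3, 1.0, 8.9]
width: 0.0145
finger_force: 28.5
```

carry_out:
  steps:
    - [[0, 0, 0.001], 0, 1]
    - [[0, 0, 0.002], 0, 1]
    - [[0, 0, 0.002], 0, 1]
    - [[0, 0, 0.002], 0, 1]

```text
time: 7.0
tool_pos: [0.5916, 0.1292, 0.0797]
ee_rot: [3.141, 0.002, 2.547]
wrist_force: [-1.5, 1.7, 12.4]
width: 0.0146
finger_force: 28.5
```

carry_out:
  steps:
    - [[0, 0, 0], 0.2, 1]
    - [[0, 0, 0], 0.4, 1]
    - [[0, 0, 0], 0.6, 1]
    - [[0, 0, 0], 0.8, 1]
    - [[0, 0, 0], 1.0, 1]
    - [[0, 0, 0], 1.2, 1]
    - [[0, 0, 0], 1.4, 1]
    - [[0, 0, 0], 1.5, 1]

```text
time: 8.0
tool_pos: [0.5912, 0.1291, 0.0797]
ee_rot: [3.141, 0.001, 2.286]
wrist_force: [-2.3, 1.3, 13.3]
width: 0.0136
finger_force: 30.1
```

```bash
python3 - <<'E'
from h import *
s=snap('side');o=robot.get_obs();print(o['tool_pos'],o['ee_rot'],o['width'],o['wrist_force'],o['wrist_torque'],o['finger_force'])
cv2.imwrite('pics/side4.png',cv2.resize(s['image'][150:270,175:305,::-1],None,fx=5,fy=5,interpolation=cv2.INTER_CUBIC))
E
```

```text
[0.59127114 0.12913976 0.0797213 ] [3.14094445e+00 1.27383333e-03 2.28599631e+00] 0.013990666122289974 [-2.62855506  0.73547153 12.99571603] [0.19611458 0.36557162 0.45332059] 30.13305276632309
```

View pics/side4.png

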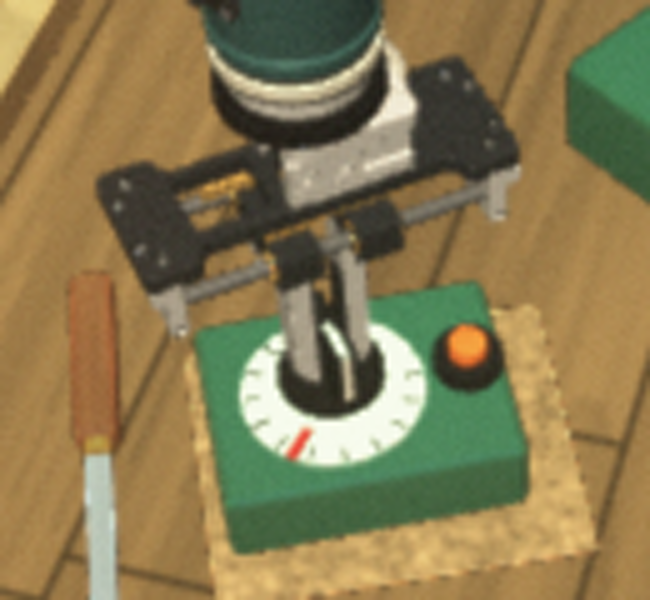

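The housing hasn't moved and the pointer has turned with the gripper; the torque matches the knob's friction. Continue the turn.

carry_out:
  steps:
    - [[0, 0, 0], 0.25, 1]
    - [[0, 0, 0], 0.5, 1]
    - [[0, 0, 0], 0.75, 1]
    - [[0, 0, 0], 1.0, 1]
    - [[0, 0, 0], 1.25, 1]
    - [[0, 0, 0], 1.5, 1]
    - [[0, 0, 0], 1.75, 1]
    - [[0, 0, 0], 2.0, 1]
    - [[0, 0, 0], 2.25, 1]
    - [[0, 0, 0], 2.5, 1]

```text
time: 9.3
tool_pos: [0.5908, 0.1289, 0.0796]
ee_rot: [-3.141, 0.001, 1.849]
wrist_force: [-4.3, 1.3, 13.0]
width: 0.0139
finger_force: 30.2
```

carry_out:
  steps:
    - [[0, 0, 0], 0.25, 1]
    - [[0, 0, 0], 0.5, 1]
    - [[0, 0, 0], 0.75, 1]
    - [[0, 0, 0], 1.0, 1]
    - [[0, 0, 0], 1.25, 1]
    - [[0, 0, 0], 1.5, 1]
    - [[0, 0, 0], 1.75, 1]
    - [[0, 0, 0], 2.0, 1]
    - [[0, 0, 0], 2.25, 1]
    - [[0, 0, 0], 2.5, 1]

```text
time: 10.55
tool_pos: [0.5903, 0.1288, 0.0795]
ee_rot: [-3.141, 0.001, 1.413]
wrist_force: [-4.8, -0.4, 13.8]
width: 0.0136
finger_force: 30.2
```

carry_out:
  steps:
    - [[0, 0, 0], 0.15, 1]
    - [[0, 0, 0], 0.15, 1]
    - [[0, 0, 0], 0.15, 1]

```text
time: 10.92
tool_pos: [0.5903, 0.1288, 0.0795]
ee_rot: [-3.141, 0.001, 1.388]
wrist_force: [-4.2, 0.1, 13.5]
width: 0.0136
finger_force: 30.1
```

```bash
python3 - <<'E'
from h import *
s=snap('side');o=robot.get_obs();print(o['tool_pos'],o['ee_rot'],o['width'],o['wrist_force'],o['wrist_torque'],o['finger_force'])
cv2.imwrite('pics/side5.png',cv2.resize(s['image'][150:270,175:305,::-1],None,fx=5,fy=5,interpolation=cv2.INTER_CUBIC))
E
```

```text
[0.5902849  0.12883348 0.07949986] [-3.14073135e+00  1.39681867e-03  1.38807016e+00] 0.01375962443288458 [-3.63644287  0.50519486 14.29576806] [-0.0590123  0.890918   0.4982289] 30.140769481658936
```

View pics/side5.png

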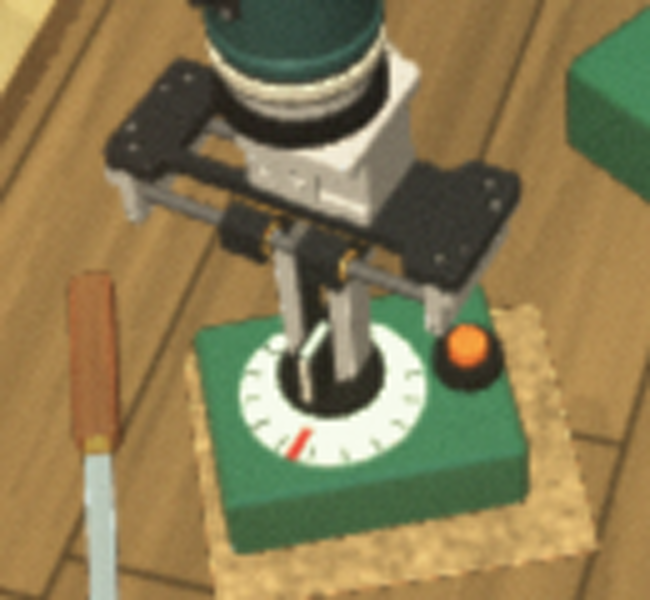

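The side view shows the pointer (305,385) lined up with the red mark (300,443) and the housing unmoved. Release while still pressed, then lift.

carry_out:
  steps:
    - [[0, 0, 0], 0, 0.65]
    - [[0, 0, 0], 0, 0.5]
    - [[0, 0, 0], 0, 0.4]
    - [[0, 0, -0.005], 0, 0.35]
    - [[0, 0, -0.015], 0, 0.35]
    - [[0, 0, -0.035], 0, 0.35]
    - [[0, 0, -0.06], 0, 0.35]
    - [[0, 0, -0.08], 0, 0.35]
    - [[0, 0, -0.08], 0, 0.35]

```text
time: 12.1
tool_pos: [0.5917, 0.1291, 0.158]
ee_rot: [3.14, -0.0, 1.386]
wrist_force: [0.2, 0.2, 0.0]
width: 0.031
finger_force: 0.0
```

carry_out:
  steps:
    - [[-0.02, -0.024, -0.02], 0.8, 0.5]
    - [[-0.04, -0.048, -0.03], 1.6, 1]
    - [[-0.06, -0.073, -0.03], 2.4, 1]
    - [[-0.08, -0.097, -0.03], 3.2, 1]
    - [[-0.1, -0.121, -0.03], 4, 1]
    - [[-0.12, -0.145, -0.03], 4.8, 1]
    - [[-0.14, -0.17, -0.03], 5.3, 1]
    - [[-0.158, -0.194, -0.03], 5.3, 1]
    - [[-0.158, -0.194, -0.03], 5.3, 1]
    - [[-0.158, -0.194, -0.03], 5.3, 1]

```text
time: 13.35
tool_pos: [0.3716, 0.0097, 0.1857]
ee_rot: [-3.141, 0.001, 0.461]
wrist_force: [-0.0, 0.3, 0.5]
width: 0.0005
finger_force: 0.0
```

```bash
python3 m.py crop2.png
```

```text
button px [274.10344828 207.86206897] 29 xy [0.53073482 0.09717786] z 0.0775424143981652
rect ((0.5797563195228577, 0.12321053445339203), (0.14218950271606445, 0.10479524731636047), 28.23211097717285)
knob z max [0.08837869 0.12048429 0.12242508]
housing z 0.05727898053961448
centre [0.57975632 0.12321053] x axis deg 28.232113 axis xy [0.59032878 0.12888707] from btn [0.59064544 0.1293449 ]
```

View pics/crop2.png

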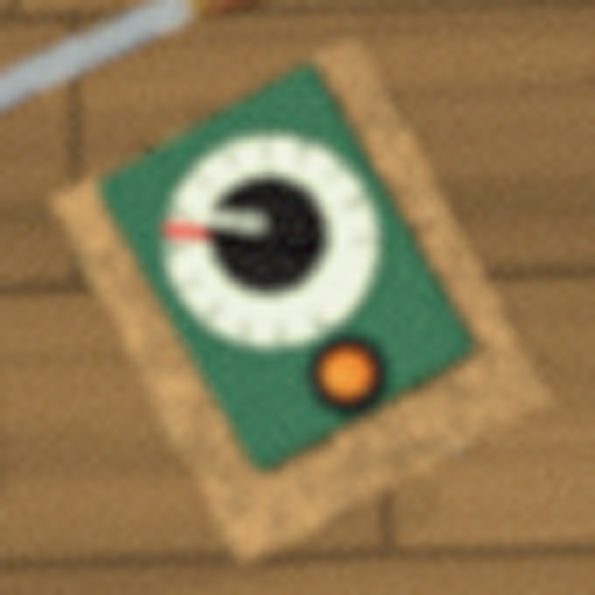

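The unit has stayed put, turned by under 2°. The pointer at (213,215) lies parallel to and at the red mark at (185,231), so the dial is set. Now the button, at (347,375) in the crop.

carry_out:
  steps:
    - [[0.04, -0.002, 0], 0, 1]
    - [[0.09, -0.004, 0], 0, 1]
    - [[0.14, -0.006, 0.01], 0, 1]
    - [[0.175, -0.0077, 0.03], 0, 1]
    - [[0.181, -0.0077, 0.06], 0, 1]
    - [[0.181, -0.0077, 0.085], 0, 1]
    - [[0.181, -0.0077, 0.098], 0, 1]
    - [[0.181, -0.0077, 0.098], 0, 1]
    - [[0.181, -0.0077, 0.098], 0, 1]

```text
time: 14.52
tool_pos: [0.5311, 0.0971, 0.0896]
ee_rot: [3.141, -0.002, 0.461]
wrist_force: [0.1, 0.2, -0.2]
width: 0.0001
finger_force: 0.0
```

carry_out:
  steps:
    - [[0, 0, 0.005], 0, 1]
    - [[0, 0, 0.009], 0, 1]
    - [[0, 0, 0.011], 0, 1]
    - [[0, 0, 0.013], 0, 1]
    - [[0, 0, 0.015], 0, 1]
    - [[0, 0, 0.015], 0, 1]

```text
time: 15.28
tool_pos: [0.5305, 0.0969, 0.0742]
ee_rot: [3.141, -0.001, 0.461]
wrist_force: [-2.4, -1.2, 5.5]
width: 0.0007
finger_force: 2.6
```

carry_out:
  steps:
    - [[0, 0, 0.001], 0, 1]
    - [[0, 0, 0.002], 0, 1]
    - [[0, 0, 0.002], 0, 1]

```text
time: 15.65
tool_pos: [0.5306, 0.0968, 0.074]
ee_rot: [3.141, -0.001, 0.461]
wrist_force: [-4.2, -0.5, 11.3]
width: 0.0004
finger_force: 6.1
```

It hit the hard stop (z no longer drops while the force rises), so the button is fully in. Release and retreat.

carry_out:
  steps:
    - [[0, 0, -0.005], 0, 1]
    - [[0, 0, -0.02], 0, 1]
    - [[0, 0, -0.06], 0, 1]
    - [[0, 0, -0.11], 0, 1]
    - [[-0.05, 0, -0.12], 0, 1]
    - [[-0.1, 0, -0.12], 0, 1]
    - [[-0.15, 0, -0.12], 0, 1]
    - [[-0.18, 0, -0.12], 0, 1]
    - [[-0.18, 0, -0.12], 0, 1]

```text
time: 16.77
tool_pos: [0.3683, 0.0164, 0.192]
ee_rot: [3.141, -0.002, 0.459]
wrist_force: [0.5, 0.0, 0.7]
width: 0.0005
finger_force: 0.0
```

```bash
python3 m.py crop3.png
```

```text
button px [274.07407407 207.81481481] 27 xy [0.53087944 0.09726204] z 0.07782832182058792
rect ((0.5796457529067993, 0.12316130101680756), (0.14244316518306732, 0.10495590418577194), 27.99521255493164)
knob z max [0.08850757 0.12034606 0.12227457]
housing z 0.05705364603495442
centre [0.57964575 0.1231613 ] x axis deg 27.995207 axis xy [0.5902416  0.12879407] from btn [0.59092255 0.12918108]
```

View pics/crop3.png

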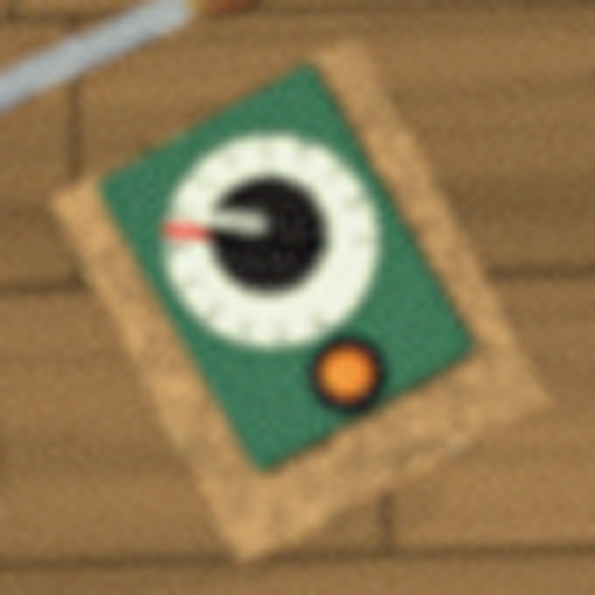

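The crop shows the pointer (213,215) still at the red mark (185,231), and the unit and button in place. Handing in.

```bash
python3 -c "
from bench import robot
print(robot.close_job())"
```

```text
the job is handed in; nothing more can be done
None
```

The job is handed in: the pointer is at the red mark (about 2.2 rad), the start button went fully in and was released, the highest push I read was about 14 N, and the timer stayed on its mat, turned by about 2°; I didn't touch the glue bottle, rosette or gouge.

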